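# Clear the mis-fed magnet and unclip the magazine

## Robot

A 6-joint arm with a two-finger parallel gripper is mounted at the origin on the work surface. World frame = base frame: x ahead of the robot, y to its left, z up, the work surface at z = 0. Lengths are in mm, angles in rad, forces in N, time in s.
With the tool pointing down it reaches from about 350 to 875 mm from the base axis. Payload 15.5 kg.
Tool frame: the origin (TCP) lies at the centre of the arm's flange, where the gripper is bolted on; the fingertips stand 173 mm ahead of it and the grasp point (between the pads) lies 155 mm ahead of it; z points along the fingers, y is the direction in which the jaws open and shut (so a half turn about z gives the same grasp; the last joint's range is limited). The gripper opens to 85 mm and grips with 20 to 120 N. Pads are 22 mm wide; open, the fingers measure 114 mm over their backs; the gripper's body (76 mm by 85 mm) begins 54 mm behind the grasp point. The pads swing forward as they close: fully open they stand 13 mm farther back than shut.
Start: joints at [-1.252, 0.494, 1.345, -0, 1.302, -0.096], TCP at [251.309, -572.252, 404.677] pointing down, gripper open.
Joint ranges: [-2.91, 2.91], [-0.82, 2.16], [0.22, 2.67], [-1.22, 4.37], [0.12, 2.79], [-3.08, 3.08]. Speed limits (rad/s): [1.89, 1.89, 2.57, 3.01, 3.01, 3.01].

## Interface

Orientations are given as a unit quaternion [w, x, y, z].
In Python, from workcell import arm, viewer, job gives the robot as it stands.
- The arm moves only by the tool move_arm, never from a script. Its argument "targets" is a list of rows, each a list of 3 entries, a list of its own where there are three numbers: the turn, a rotation vector about the tool's x, y, z each as a share of 1.5 rad, from -1 to 1, then the shift along the tool's x, y, z each as a share of 0.15 m, from -1 to 1, then the gripper command: -1 is fully open, 1 is shut, values between are in proportion. In form: [[[rx, ry, rz], [dx, dy, dz], hand], ...]. A call has 1 to 20 rows; each row is the pose to reach, as a shift and turn from the pose measured when the call began, along the tool's axes at that moment; what a row does not reach only later rows make up. A row lasts 1/8 s, in which the tool goes at most 62.5 mm and 10.7 degrees, less where a joint would pass 70% of its speed; a pose out of reach is approached as far as the arm can. A call with a number of a shift or a turn outside -1 to 1 is refused whole. A call with a gripper value outside its range is refused whole. The fingers move at their own pace and stop on an object; the grip force is fixed at half the most. Time passes only in rows, so rows that repeat a pose let the fingers close. It gives the time, the measured TCP pose, the force and the opening at its end, in the units of the state.
- arm.sense(): the state, without advancing time (a new reading comes with each control period).
- viewer.read_camera(name): name is "side" or "top"; returns the picture (400x640x3 uint8, red, green, blue); there is no depth.
- viewer.camera_model(name): a dict with "vertical_fov" (degrees; the focal length in pixels is half the picture's height over the tangent of half this angle, whatever the lens; pixels are square), "cx", "cy" (the principal point, pixels), "pose" (4x4, takes a point from camera to world coordinates). Camera axes: x right, y down, z forward; pixel columns grow to the right and rows downward; lengths in mm; the calibration is good to about 2 mm. A picture is of the moment at which its call begins. camera_model takes no time and is no camera call.
- job.finish_job(): hands the job in, once; it reports no verdict.
The state is a dict: "time": time; "qpos": joint angles; "qvel": joint speeds; "tau": joint torques, N m; "ee_pos": TCP position; "eef_rot": TCP orientation; "wrist_force": force on the tool from outside, world axes, zero at the start; "ft_torque": the same for the moment, N m; "width": opening from 0.0 (shut) to 1.0 (fully open).
Only numpy, scipy, OpenCV 4.12 (cv2) and the standard library are available. Lean on these libraries where they do the work, as an engineer would, in place of code of your own. Each camera call takes 0.05 s, during which the arm holds its last target.

## Task

At the magnet feeding station, lift the magnet unit that lies tipped on its side off the free-spinning round plate and lay it in the shallow square wooden tray without dropping it, then let go. Then pinch the two opposed side catches of the magazine together, draw it straight up out of its dock and finish while still holding it pinched, upright and still over the dock, with about 5 cm of air between the magazine's underside and the dock's rim: do not put it back or let go. Leave everything else on the bench where it is.

Things in the scene. Friction and masses are not known exactly. Their poses are not given: they have to be found in the camera images.
- turntable: Rotary feed plate: a fixed round foot carrying a bare aluminium disc 170 mm across whose flat top is 45 mm above the bench. The disc turns freely on a vertical axis at the slightest touch. Origin: on that axis, at bench height. Stands to the left or the right of the tray; the dock is on the other side.
- stray: Mis-fed magnet unit, 40 to 85 g, lying on the disc, 35 to 52 mm off its axis: dark drum 24 mm across, 34 mm long, a steel foot 4 mm thick, 46 x 24 mm, across one end. It lies on the drum's side and the foot's long edge; it does not roll. Origin: underside, midway along its 38 mm. x: along the drum, from foot (x -19 to -15 mm, y -23 to 23) to free end (x 19); y: level, across it; z: up.
- stray_grip (a point): Point on the stray unit's drum axis, midway along the drum: 2 mm towards the free end from the origin and 12 mm above the underside. The drum measures 24 mm across y here: the best place to grip.
- tray: Shallow wooden reject tray, fixed, 160 x 160 mm outside, walls 4 mm thick and 18 mm high, floor top about 4 mm above the bench. Empty. Origin: centre of its underside, z up.
- dock: Magazine dock, fixed: grey foot 130 x 104 mm, 8 mm thick, carrying a rectangular aluminium well 109 x 82 mm outside whose rim is 45 mm above the bench. Origin: centre of its underside, at bench height; x along the well's long side, y along the line in which the catches are pressed.
- magazine: Grey magazine, 0.2 to 0.38 kg, clipped in the dock, standing on its floor 8 mm above the bench, 1.5 mm play all round. Origin: centre of its underside; axes as the dock's, z up. Lower body 90 (x) x 54 mm (y), 60 mm high; above it a core 90 x 24 mm up to z 104 mm. At x = 0 on either side of the core stands a catch's black pad. Under the pads, teeth hook 4.5 mm under the dock's lips.
- pads (a point): Point midway between the two catch pads, 82 mm above the magazine's underside, on its centre line. Each pad is an upright black plate 30 mm wide (x) and 36 mm high (18 mm above and below this point), outer face at y = +30 or -30 mm: 60 mm across at rest, 44 mm fully pressed. The magazine rises only with both catches in at least 5 mm, better fully.
- catch_l (a joint): Inward travel of the catch on the magazine's +y side, m: 0 out (latched), 0.008 fully pressed against its stop. Spring: about 3 N at rest to 8 N fully pressed; a firmer grip than that carries on into the magazine, which hangs by its two pads.
- catch_r (a joint): The same for the catch on the magazine's -y side: 0 out, 0.008 fully pressed inwards.
- good1: Bystander, leave alone: a sound magnet unit standing upright on its foot, 46 x 24 mm, 38 mm high, beyond the tray. Origin: centre of its underside.
- good2: Bystander: another sound upright magnet unit, the same size. Origin: centre of its underside.
- tape: Bystander: roll of paper tape lying flat, 76 mm across, 24 mm high, between the robot and the tray. Origin: centre of its underside.
- jar: Bystander: closed white jar, 62 mm across, 95 mm high, at the far left. Origin: centre of its underside.
- tub: Bystander: open white tub, 84 mm across, 85 mm high, at the far right. Origin: centre of its underside.
- driver: Bystander: screwdriver lying on the bench at the right, 180 mm long. Origin: its underside, midway.
- dowel: Bystander: wooden dowel standing upright, 22 mm across, 75 mm high, at the left. Origin: centre of its underside.
- burr: Bystander: steel countersink standing on end, 24 mm across, 45 mm high, at the right, nearer the robot than the screwdriver. Origin: centre of its underside.

How it is judged:
By the outcome, as a careful person would: the job done as asked, in the order asked, and still so for the second after the job is handed in, while the arm keeps its last pose, push and grip.
It also fails if it takes over 54 s, if anything falls off the work surface, if the arm or the gripper's body presses on something with over 40 N, if the wrist force passes 120 N, or if a joint passes its speed limit or range.

## Working session

There is one attempt and no reset: what is moved stays moved. The work goes in short steps, Python scripts to look and compute and a tool call to move; the robot and the scene stay as the last step left them, time stands still between calls to the robot, and variables do not carry over. Pictures are saved under pics/ and viewed, and the job is handed in when it is done.

Besides the shell and the picture viewer there is one more tool, called after "Request:" as a command line: name --argument value ..., lists and objects as JSON in quotes. move_arm: Moves the arm, as the interface text tells. Shift numbers are shares of 0.15 m and turn numbers shares of 1.5 rad, none past 1 either way. Its arguments: {"type":"object","properties":{"targets":{"type":"array","items":{"type":"array"}}},"required":["targets"]}

```bash
ls; mkdir -p pics; python3 - <<'E'
from workcell import arm, viewer, job
import cv2
s=arm.sense(); print(s)
for n in ("side","top"):
    im=viewer.read_camera(n); cv2.imwrite(f"pics/{n}0.png",im[:,:,::-1]); print(n,viewer.camera_model(n))
E
```

```text
pics
{'time': 0.0, 'qpos': array([-1.25249936e+00,  4.94193046e-01,  1.34612629e+00,  2.52751305e-05,
        1.30247394e+00, -9.54994365e-02]), 'qvel': array([ 2.46908890e-04,  1.14574680e-03,  9.25019926e-05,  3.28183104e-05,
       -1.80099411e-04,  1.50924055e-03]), 'tau': array([ 4.68754704e-03, -8.82153583e+01, -3.83874536e+01,  1.36247263e-04,
        9.95009701e-03, -1.31758370e-05]), 'ee_pos': array([ 251.26763219, -572.1128787 ,  404.09562636]), 'eef_rot': array([-5.97943735e-04,  9.78673323e-01,  2.05421923e-01, -5.46277743e-05]), 'wrist_force': array([-0.11677309, -0.05835604,  0.51239242]), 'ft_torque': array([-0.03127226, -0.03253806,  0.00219316]), 'width': 1.0051558919850245}
side {'vertical_fov': 43.27540280338183, 'cx': 322.5718221939195, 'cy': 194.75716820084605, 'pose': array([[-9.47085649e-01, -1.99463046e-01,  2.51482140e-01,
         2.38237439e+02],
       [-3.20940513e-01,  6.00897708e-01, -7.32064977e-01,
         1.06056092e+03],
       [-5.09513154e-03, -7.74039041e-01, -6.33117368e-01,
         1.01613924e+03],
       [ 0.00000000e+00,  0.00000000e+00,  0.00000000e+00,
         1.00000000e+00]])}
top {'vertical_fov': 51.892796255055224, 'cx': 319.06130345006596, 'cy': 195.40445462373188, 'pose': array([[ 1.17692144e-02, -9.77951806e-01,  2.08498805e-01,
         3.46723143e+02],
       [-9.99930738e-01, -1.14968862e-02,  2.51799303e-03,
        -6.00942880e+00],
       [-6.53887907e-05, -2.08513999e-01, -9.78019380e-01,
         1.19206062e+03],
       [ 0.00000000e+00,  0.00000000e+00,  0.00000000e+00,
         1.00000000e+00]])}
```

View pics/side0.png

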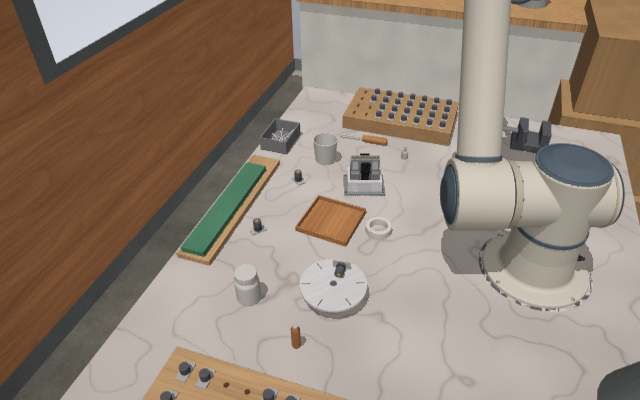

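View pics/top0.png

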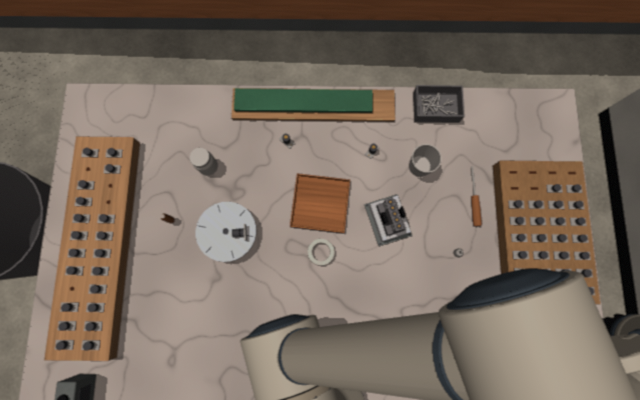

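Side: disc around (333,285) with the stray at (341,270), dock at (364,175), tray at (331,220). Top: disc (227,232), stray (240,232), tray (321,204), dock (389,218). I'll zoom in on these.

```bash
python3 - <<'E'
import cv2,numpy as np
def crop(n,x,y,w,h,k,o):
    im=cv2.imread(n)[y:y+h,x:x+w]; return cv2.resize(im,(w*k,h*k),interpolation=cv2.INTER_CUBIC)
s="pics/side0.png";t="pics/top0.png"
a=np.hstack([crop(t,190,195,75,75,5,0),crop(t,355,180,75,75,5,0)])
b=np.hstack([crop(s,295,250,75,75,5,0),crop(s,327,140,75,75,5,0)])
cv2.imwrite("pics/z_top.png",a);cv2.imwrite("pics/z_side.png",b)
E
```

```text
(no output)
```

View pics/z_top.png

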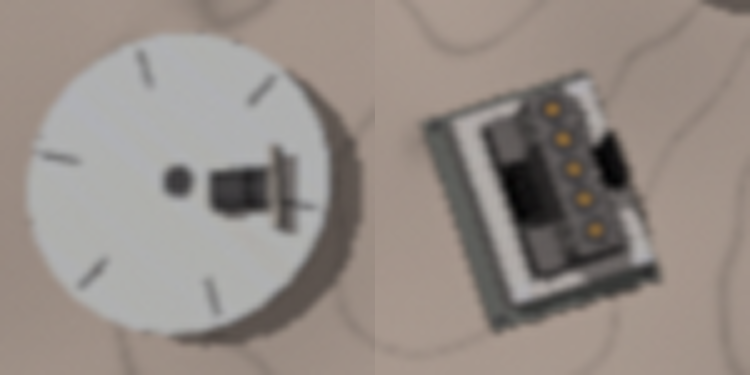

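View pics/z_side.png

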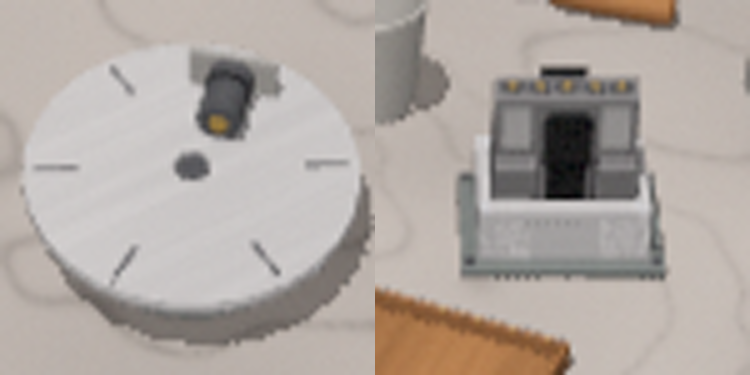

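```bash
cat > h.py <<'E'
import numpy as np, cv2
from workcell import arm, viewer, job
from scipy.optimize import least_squares
CM={n:viewer.camera_model(n) for n in("side","top")}
def K(n):
    c=CM[n]; f=200/np.tan(np.radians(c["vertical_fov"]/2)); return f,c["cx"],c["cy"]
def proj(n,P):
    P=np.atleast_2d(P).astype(float); f,cx,cy=K(n); T=CM[n]["pose"]
    c=(P-T[:3,3])@T[:3,:3]; return np.c_[f*c[:,0]/c[:,2]+cx,f*c[:,1]/c[:,2]+cy]
def back(n,uv,z):
    f,cx,cy=K(n);T=CM[n]["pose"]; d=T[:3,:3]@np.array([(uv[0]-cx)/f,(uv[1]-cy)/f,1]); o=T[:3,3]
    return (o+d*(z-o[2])/d[2])[:2]
def cp(x0,y0,u,v,k=5): return (x0+(u+.5)/k-.5, y0+(v+.5)/k-.5)
E
python3 - <<'E'
from h import *
B=lambda n,x0,y0,u,v,z,l: print(l,n,np.round(back(n,cp(x0,y0,u,v),z),1))
T=(190,195);S=(295,250);TD=(355-75,180);SD=(327-75,140)
B("top",*T,178,181,45,"hub");B("side",*S,192,166,45,"hub")
B("top",*T,275,146,69,"footL");B("top",*T,293,232,69,"footR")
B("side",*S,192,48,69,"foot");B("side",*S,280,70,69,"foot")
B("side",*S,220,122,57,"freeend c");B("top",*T,210,190,57,"free end edge");
B("top",*T,268,190,69,"drum/foot");
B("top",*TD,552,109,112,"dot");B("top",*TD,595,230,112,"dot");B("top",*TD,574,169,112,"dotmid")
B("side",*SD,513,87,112,"dot");B("side",*SD,622,87,112,"dot");B("side",*SD,567,87,112,"dotmid")
B("top",*TD,425,125,0,"c1");B("top",*TD,497,331,0,"c2");B("top",*TD,662,278,0,"c3")
B("side",*SD,460,277,0,"c");B("side",*SD,664,277,0,"c")
for uv in [(296,174),(350,179),(345,233),(291,229)]: print("tray",np.round(back("top",uv,18),1))
for uv in [(325,197),(366,209),(345,243),(297,226)]: print("tray side",np.round(back("side",uv,18),1))
E
```

```text
hub top [486.8 258.7]
hub side [487.3 259.6]
footL top [503.8 200.9]
footR top [456.6 188.8]
foot side [505.2 204.3]
foot side [458.1 204.7]
freeend c side [479.7 237.5]
free end edge top [480.5 237.9]
drum/foot top [479.5 203.6]
dot top [ 562.8 -193.4]
dot top [ 497.8 -214.6]
dotmid top [ 530.4 -204.3]
dot side [ 563.5 -191.9]
dot side [ 499.  -213.3]
dotmid side [ 531.5 -202.5]
c1 top [ 574.7 -137.7]
c2 top [ 454.  -177.9]
c3 top [ 485.8 -274.3]
c side [ 578.  -134.3]
c side [ 455.  -175.1]
tray [660.8  65.9]
tray [647.5 -93.5]
tray [487.8 -78.6]
tray [497.5  76.4]
tray side [624.  -85.5]
tray side [488.4 -70.5]
tray side [506.7  88.6]
tray side [659.2  65.8]
```

```bash
python3 - <<'E'
import cv2,numpy as np
def crop(n,x,y,w,h,k):
    im=cv2.imread(n)[y:y+h,x:x+w]; return cv2.resize(im,(w*k,h*k),interpolation=cv2.INTER_NEAREST)
cv2.imwrite("pics/z2.png",np.hstack([crop("pics/top0.png",226,215,28,30,14),crop("pics/side0.png",328,254,28,30,14)]))
E
```

```text
(no output)
```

View pics/z2.png

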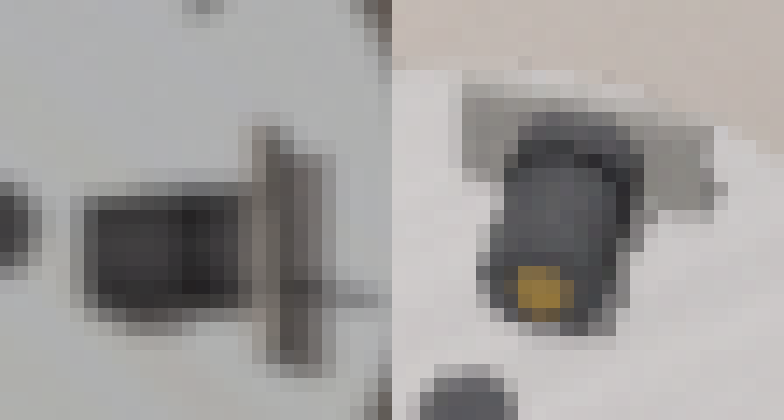

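```bash
cat > stray.py <<'E'
from h import *
from scipy.optimize import minimize
th=np.linspace(0,2*np.pi,24,endpoint=False)
drum=np.array([[x,12*np.cos(t),12+12*np.sin(t)] for x in(-15,19) for t in th])
foot=np.array([[x,y,z] for x in(-19,-15) for y in(-23,23) for z in(0,24)])
BOX={"top":(226,215,28,30),"side":(328,254,28,30)}
def world(P,p,z0): 
    c,s=np.cos(p[2]),np.sin(p[2]); return np.c_[P[:,0]*c-P[:,1]*s+p[0],P[:,0]*s+P[:,1]*c+p[1],P[:,2]+z0]
def mask(n,p,k=10,z0=45):
    x0,y0,w,h=BOX[n]; m=np.zeros((h*k,w*k),np.uint8)
    for P in(drum,foot):
        q=(proj(n,world(P,p,z0))-[x0-.5,y0-.5])*k
        cv2.fillConvexPoly(m,cv2.convexHull(np.round(q*16).astype(np.int32)),255,cv2.LINE_8,4)
    return cv2.resize(m,(w,h),interpolation=cv2.INTER_AREA)/255.
E
python3 - <<'E'
from stray import *
obs={}
for n,(x0,y0,w,h) in BOX.items():
    im=cv2.imread(f"pics/{n}0.png")[y0:y0+h,x0:x0+w].astype(float)
    g=im.min(2) if n=="top" else im.max(2)
    bg=175 if n=="top" else 195
    o=np.clip((bg-im.mean(2)-10)/40,0,1); obs[n]=o
obs["top"][:,:4]=0; obs["top"][:9]=0;obs["top"][20:22,23:]=0; obs["top"][25:,25:]=0
obs["side"][26:]=0; obs["side"][:5]=0
obs["side"][:, 23:][:9]=0
def cost(p,ns=("top","side")): return sum(((mask(n,p)-obs[n])**2).sum() for n in ns)
for ns in(("top","side"),("top",),("side",)):
    best=min((minimize(cost,[480,219,a],args=(ns,),method="Nelder-Mead",options=dict(initial_simplex=[[480,219,a],[485,219,a],[480,224,a],[480,219,a+.15]])) for a in(1.45,1.6,1.75)),key=lambda r:r.fun)
    print(ns,np.round(best.x,3),best.fun)
    if len(ns)==2: p=best.x
out=[]
for n in BOX:
    x0,y0,w,h=BOX[n]; im=cv2.resize(cv2.imread(f"pics/{n}0.png")[y0:y0+h,x0:x0+w],None,fx=14,fy=14,interpolation=cv2.INTER_NEAREST)
    for P in(drum,foot):
        q=(proj(n,world(P,p,45))-[x0-.5,y0-.5])*14
        cv2.polylines(im,[cv2.convexHull(np.round(q).astype(np.int32))],True,(0,0,255),1)
    out.append(im)
cv2.imwrite("pics/fit.png",np.hstack(out))
E
```

```text
('top', 'side') [481.128 218.976   1.645] 70.73470564206075
('top',) [480.887 216.353   1.64 ] 37.34152513456363
('side',) [480.716 221.194   1.654] 12.884660707420222
```

View pics/fit.png

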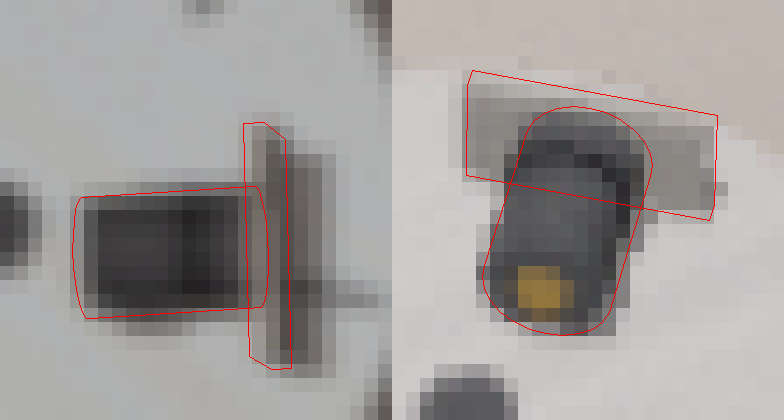

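The stray fits at origin (481, 219.5) with yaw about 1.64 rad. Its excess dark area on the right in the top view is shadow. The magazine is at about (531, -204) with yaw 18.3°, and the tray centre is at about (573, -7). Next I'll write a helper to compute the move numbers.

```bash
cat > go.py <<'E'
import sys
from h import *
from scipy.spatial.transform import Rotation as R
def go(x,y,z,yaw):
    s=arm.sense(); p=s["ee_pos"]; q=s["eef_rot"]; C=R.from_quat([q[1],q[2],q[3],q[0]])
    X=np.array([np.cos(yaw),np.sin(yaw),0]);Z=np.array([0,0,-1.]);Rt=R.from_matrix(np.c_[X,np.cross(Z,X),Z])
    sh=C.inv().apply(np.array([x,y,z])-p)/150; tu=(C.inv()*Rt).as_rotvec()/1.5
    print("t",round(s["time"],2),"pos",p.round(1),"yaw",np.arctan2(*C.as_matrix()[[1,0],0]).round(4),"F",s["wrist_force"].round(1),"w",round(s["width"],3),"q1,6",s["qpos"][[0,5]].round(2))
    print("turn",tu.round(4).tolist(),"shift",sh.round(4).tolist())
if __name__=="__main__": go(*map(float,sys.argv[1:5]))
E
python3 go.py 430 -300 404 0.414;python3 go.py 470 -100 404 1.0;python3 go.py 481 221 300 1.645
python3 - <<'E'
from h import *
print("tub",back("top",(425,155),85),"tape",back("top",(321,252),24))
E
```

```text
t 0.1 pos [ 251.3 -572.1  404.1] yaw 0.4138 F [-0.5 -0.8 -0.4] w 0.999 q1,6 [-1.25 -0.1 ]
turn [-0.0007, -0.0001, -0.0001] shift [1.8204, -1.1819, 0.0025]
t 0.1 pos [ 251.3 -572.1  404.1] yaw 0.4138 F [-0.5 -0.8 -0.4] w 0.999 q1,6 [-1.25 -0.1 ]
turn [-0.0007, -0.0003, -0.3908] shift [2.6007, -2.2955, 0.0039]
t 0.1 pos [ 251.3 -572.1  404.1] yaw 0.4138 F [-0.5 -0.8 -0.4] w 0.999 q1,6 [-1.25 -0.1 ]
turn [-0.0006, -0.0005, -0.8208] shift [3.5283, -4.2246, 0.6994]
tub [ 702.42910156 -299.75240326] tape [432.46604545 -10.39668122]
```

Request:
move_arm --targets '[[[0,0,0],[0.4,-0.25,0],-1],[[0,0,-0.1],[0.8,-0.5,0],-1],[[0,0,-0.2],[1,-1,0],-1],[[0,0,-0.3],[1,-1,0],-1],[[0,0,-0.4],[1,-1,0],-1]]'

```text
time: 0.72
ee_pos: [328.4, -372.1, 404.3]
eef_rot: [-0.001, 0.873, 0.489, 0.0]
wrist_force: [-0.6, -1.0, -0.1]
width: 1.0
```

```bash
python3 go.py 481 221 300 1.645
```

```text
t 0.72 pos [ 328.4 -372.1  404.3] yaw 1.0208 F [-0.6 -1.  -0.1] w 1.0 q1,6 [-0.97 -0.42]
turn [-0.001, -0.0013, -0.4161] shift [3.9017, -1.1978, 0.7033]
```

Request:
move_arm --targets '[[[0,0,-0.1],[0.4,-0.3,0],-1],[[0,0,-0.2],[0.8,-0.6,0],-1],[[0,0,-0.3],[1,-0.8,0],-1],[[0,0,-0.416],[1,-0.8,0],-1],[[0,0,-0.416],[1,-0.8,0],-1]]'

```text
time: 1.35
ee_pos: [304.4, -180.9, 404.9]
eef_rot: [-0.001, 0.68, 0.733, 0.0]
wrist_force: [0.4, -0.2, -1.5]
width: 0.999
```

```bash
python3 go.py 481 221 300 1.645
```

```text
t 1.35 pos [ 304.4 -180.9  404.9] yaw 1.6453 F [ 0.4 -0.2 -1.5] w 0.999 q1,6 [-0.71 -0.78]
turn [-0.0003, -0.0013, 0.0002] shift [2.583, 1.374, 0.7038]
```

Request:
move_arm --targets '[[[0,0,0],[0.3,0.4,0],-1],[[0,0,0],[0.6,0.8,0],-1],[[0,0,0],[1,1,0],-1],[[0,0,0],[1,1,0],-1],[[0,0,0],[1,1,0],-1]]'

```text
time: 1.98
ee_pos: [444.2, -19.4, 404.8]
eef_rot: [-0.001, 0.681, 0.732, 0.001]
wrist_force: [0.1, -0.5, -0.7]
width: 1.002
```

Request:
move_arm --targets '[[[0,0,0],[0.4,0.1,0],-1],[[0,0,0],[0.8,0.2,0],-1],[[0,0,0],[1,0.37,0],-1],[[0,0,0],[1,0.37,0],-1]]'

```text
time: 2.48
ee_pos: [490.3, 134.9, 404.7]
eef_rot: [-0.001, 0.682, 0.731, 0.001]
wrist_force: [-0.3, -1.1, 0.2]
width: 1.003
```

```bash
python3 go.py 481 221 300 1.645
```

```text
t 2.48 pos [490.3 134.9 404.7] yaw 1.6408 F [-0.3 -1.1  0.2] w 1.003 q1,6 [0.15 0.08]
turn [0.0, -0.0014, -0.0028] shift [0.5754, -0.0217, 0.6993]
```

Request:
move_arm --targets '[[[0,-0.001,-0.003],[0.4,-0.02,0.3],-0.3],[[0,-0.001,-0.003],[0.577,-0.022,0.6],-0.3],[[0,-0.001,-0.003],[0.577,-0.022,0.7],-0.3],[[0,-0.001,-0.003],[0.577,-0.022,0.7],-0.3],[[0,-0.001,-0.003],[0.577,-0.022,0.7],-0.3]]'

```text
time: 3.1
ee_pos: [481.6, 220.1, 300.7]
eef_rot: [0.0, 0.681, 0.732, 0.001]
wrist_force: [0.8, 0.2, 0.1]
width: 0.65
```

```bash
python3 go.py 481 221 219 1.645; python3 - <<'E'
from h import *
im=[]
for n,b in(("top",(180,170,110,110)),("side",(280,170,110,160))):
    i=viewer.read_camera(n)[:,:,::-1].copy(); cv2.imwrite(f"pics/{n}1.png",i)
    x,y,w,h=b; c=cv2.resize(i[y:y+h,x:x+w],None,fx=3.5,fy=3.5,interpolation=cv2.INTER_CUBIC); im.append(cv2.copyMakeBorder(c,0,560-c.shape[0],0,0,cv2.BORDER_CONSTANT))
cv2.imwrite("pics/z3.png",np.hstack(im))
for z in (125,140): print(z,proj("side",[[481,221,z]]),proj("top",[[481,221,z]]))
E
```

```text
t 3.1 pos [481.6 220.1 300.7] yaw 1.6428 F [0.8 0.2 0.1] w 0.65 q1,6 [0.32 0.24]
turn [0.0007, -0.0005, -0.0015] shift [0.0055, -0.004, 0.5448]
125 [[340.49339598 250.41122055]] [[232.67198134 229.35961622]]
140 [[340.60040874 246.08305852]] [[231.47315863 228.61496624]]
```

View pics/z3.png

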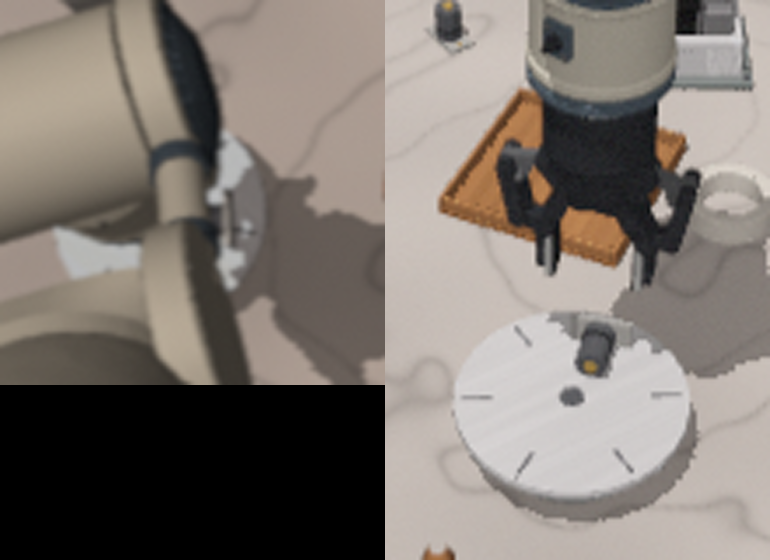

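Side view: fingertips at about (326,247) and (353,251), straddling the drum at (340,270). Tip height matches roughly 170 mm below the TCP. I'll lower now.

Request:
move_arm --targets '[[[0.0007,0,-0.0015],[0.005,-0.004,0.15],-0.3],[[0.0007,0,-0.0015],[0.005,-0.004,0.3],-0.3],[[0.0007,0,-0.0015],[0.005,-0.004,0.42],-0.3],[[0.0007,0,-0.0015],[0.005,-0.004,0.5],-0.3],[[0.0007,0,-0.0015],[0.005,-0.004,0.543],-0.3],[[0.0007,0,-0.0015],[0.005,-0.004,0.543],-0.3]]'

```text
time: 3.95
ee_pos: [481.1, 221.2, 219.6]
eef_rot: [-0.0, 0.68, 0.733, 0.001]
wrist_force: [0.7, 0.3, 0.4]
width: 0.652
```

```bash
python3 go.py 481 221 219 1.645; python3 - <<'E'
from h import *
i=viewer.read_camera("side")[:,:,::-1].copy(); cv2.imwrite("pics/side2.png",i)
cv2.imwrite("pics/z4.png",cv2.resize(i[220:320,290:390],None,fx=6,fy=6,interpolation=cv2.INTER_CUBIC))
E
```

```text
t 3.95 pos [481.1 221.2 219.6] yaw 1.6455 F [0.7 0.3 0.4] w 0.652 q1,6 [0.32 0.24]
turn [0.0005, -0.0007, 0.0003] shift [-0.0013, -0.0006, 0.0043]
```

View pics/z4.png

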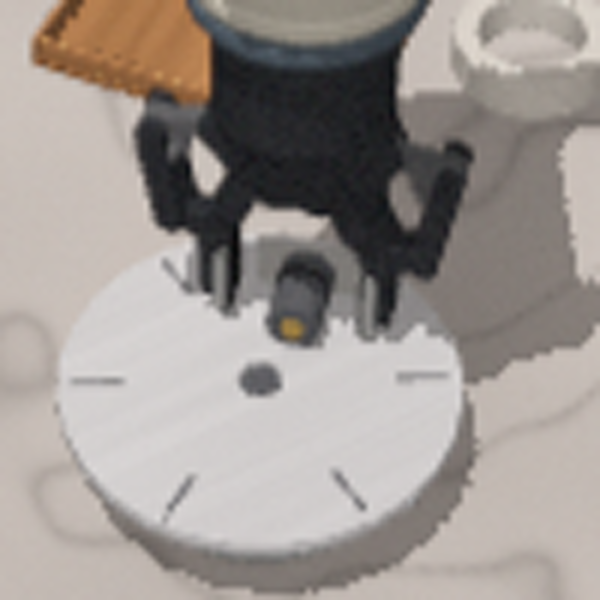

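The fingers sit evenly on either side of the drum, at crop x≈238 and 365 with the drum centre at 302. Closing in steps.

Request:
move_arm --targets '[[[0,0,0],[0,0,0],-0.1],[[0,0,0],[0,0,0],0.1],[[0,0,0],[0,0,0],0.25],[[0,0,0],[0,0,0],0.35],[[0,0,0],[0,0,0],0.45],[[0,0,0],[0,0,0],0.6],[[0,0,0],[0,0,0],1],[[0,0,0],[0,0,0],1],[[0,0,0],[0,0,0],1]]'

```text
time: 5.12
ee_pos: [481.2, 221.2, 220.2]
eef_rot: [0.0, 0.68, 0.733, 0.001]
wrist_force: [-1.4, -1.1, 5.5]
width: 0.256
```

Request:
move_arm --targets '[[[0,0,0],[0,0,-0.03],1],[[0,0,0],[0,0,-0.08],1],[[0,0,0],[0,0,-0.2],1],[[0,0,0],[0,0,-0.35],1],[[0,0,0],[0,0,-0.5],1],[[0,0,0],[0,0,-0.6],1],[[0,0,0],[0,0,-0.6],1]]'

```text
time: 6.0
ee_pos: [481.3, 221.2, 311.1]
eef_rot: [0.001, 0.68, 0.733, 0.002]
wrist_force: [0.4, -0.3, -0.9]
width: 0.256
```

```bash
python3 go.py 573 -5 310 1.5; python3 - <<'E'
from h import *
i=viewer.read_camera("side")[:,:,::-1].copy(); cv2.imwrite("pics/side3.png",i)
cv2.imwrite("pics/z5.png",cv2.resize(i[180:320,270:410],None,fx=4,fy=4,interpolation=cv2.INTER_CUBIC))
E
```

```text
t 6.0 pos [481.3 221.2 311.1] yaw 1.6457 F [ 0.4 -0.3 -0.9] w 0.256 q1,6 [0.32 0.24]
turn [0.0022, -0.0013, 0.0971] shift [-1.5497, 0.497, 0.0065]
```

View pics/z5.png

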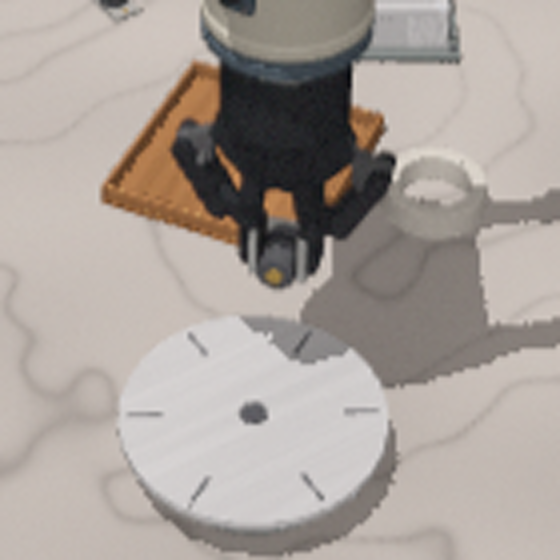

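The stray is held between the fingers at crop (275,260) with the drum level, and the disc is bare. Moving it to the tray.

Request:
move_arm --targets '[[[0,0,0],[-0.1,0.03,0],1],[[0,0,0.02],[-0.3,0.1,0],1],[[0,0,0.04],[-0.5,0.16,0],1],[[0,0,0.06],[-0.7,0.23,0],1],[[0,0,0.08],[-0.9,0.3,0],1],[[0,0,0.097],[-1,0.34,0],1],[[0,0,0.097],[-1,0.34,0],1]]'

```text
time: 6.92
ee_pos: [543.4, 74.4, 309.6]
eef_rot: [-0.0, 0.732, 0.681, 0.001]
wrist_force: [0.1, 0.3, -1.1]
width: 0.262
```

```bash
python3 go.py 573 -5 230 1.5
```

```text
t 6.92 pos [543.4  74.4 309.6] yaw 1.4983 F [ 0.1  0.3 -1.1] w 0.262 q1,6 [0.03 0.1 ]
turn [0.0008, -0.001, -0.0011] shift [-0.5142, 0.2346, 0.5303]
```

Request:
move_arm --targets '[[[0,0,0],[-0.15,0.06,0],1],[[0,0,0],[-0.35,0.16,0.1],1],[[0,0,0],[-0.514,0.235,0.3],1],[[0,0,0],[-0.514,0.235,0.5],1],[[0,0,0],[-0.514,0.235,0.65],1],[[0,0,0],[-0.514,0.235,0.76],1],[[0,0,0],[-0.514,0.235,0.76],1]]'

```text
time: 7.8
ee_pos: [572.7, -4.4, 194.7]
eef_rot: [-0.001, 0.732, 0.681, 0.0]
wrist_force: [0.0, -0.4, -0.6]
width: 0.255
```

```bash
python3 go.py 573 -5 180 1.5; python3 - <<'E'
from h import *
i=viewer.read_camera("side")[:,:,::-1].copy(); cv2.imwrite("pics/side4.png",i)
cv2.imwrite("pics/z6.png",cv2.resize(i[140:260,270:390],None,fx=5,fy=5,interpolation=cv2.INTER_CUBIC))
E
```

```text
t 7.8 pos [572.7  -4.4 194.7] yaw 1.499 F [ 0.  -0.4 -0.6] w 0.255 q1,6 [-0.11 -0.04]
turn [-0.0006, -0.0011, -0.0006] shift [-0.0041, 0.0027, 0.0977]
```

View pics/z6.png

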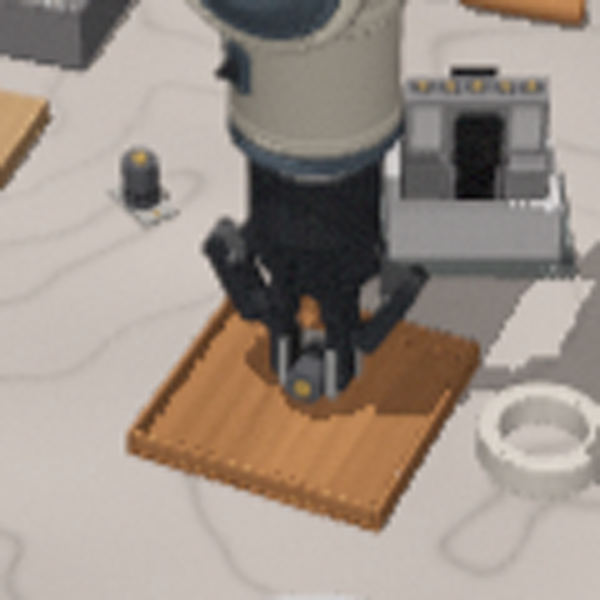

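The stray is over the tray centre, held level, with the drum end at crop (303,388). Lowering slowly until it touches.

Request:
move_arm --targets '[[[0,0,0],[0,0,0.04],1],[[0,0,0],[0,0,0.08],1],[[0,0,0],[0,0,0.095],1],[[0,0,0],[0,0,0.1],1],[[0,0,0],[0,0,0.1],1]]'

```text
time: 8.48
ee_pos: [573.1, -4.5, 180.6]
eef_rot: [-0.0, 0.732, 0.681, 0.001]
wrist_force: [-0.3, 0.3, 0.5]
width: 0.255
```

Request:
move_arm --targets '[[[0,0,0],[0,0,0.005],1],[[0,0,0],[0,0,0.01],1],[[0,0,0],[0,0,0.01],1]]'

```text
time: 8.85
ee_pos: [573.1, -4.5, 179.2]
eef_rot: [-0.0, 0.732, 0.681, 0.001]
wrist_force: [-1.3, 0.1, 2.0]
width: 0.257
```

Request:
move_arm --targets '[[[0,0,0],[0,0,0.002],0.45],[[0,0,0],[0,0,0],0.35],[[0,0,0],[0,0,0],0.2],[[0,0,0],[0,0,0],0],[[0,0,0],[0,0,0],-0.2],[[0,0,0],[0,0,0],-0.2],[[0,0,0],[0,0,0],-0.2]]'

```text
time: 9.72
ee_pos: [573.1, -4.5, 179.2]
eef_rot: [-0.0, 0.732, 0.681, 0.001]
wrist_force: [0.6, -0.3, 0.2]
width: 0.603
```

Request:
move_arm --targets '[[[0,0,0],[0,0,-0.1],-0.2],[[0,0,0],[0,0,-0.3],-0.2],[[0,0,0],[0,0,-0.6],-0.2],[[0,0,0],[0,0,-0.95],-0.5],[[0,0,0],[0,0,-0.95],-1]]'

```text
time: 10.35
ee_pos: [573.8, -4.8, 326.7]
eef_rot: [0.003, 0.732, 0.681, 0.003]
wrist_force: [0.3, 0.5, -0.5]
width: 0.934
```

```bash
python3 go.py 531 -204 320 0.319; python3 - <<'E'
from h import *
i=viewer.read_camera("side")[:,:,::-1].copy(); cv2.imwrite("pics/side5.png",i)
cv2.imwrite("pics/z7.png",cv2.resize(i[140:260,270:390],None,fx=5,fy=5,interpolation=cv2.INTER_CUBIC))
E
```

```text
t 10.35 pos [573.8  -4.8 326.7] yaw 1.499 F [ 0.3  0.5 -0.5] w 0.934 q1,6 [-0.11 -0.04]
turn [0.0045, -0.0041, 0.7867] shift [-1.3453, -0.1897, 0.0411]
```

View pics/z7.png

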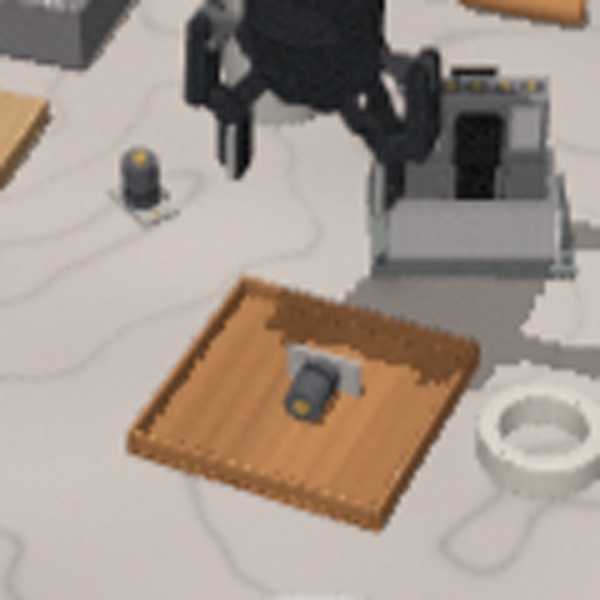

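The stray lies in the tray at crop (315,385). Before going to the magazine I'll refine its pose with a wireframe overlay on the first pictures.

```bash
python3 - <<'E'
from h import *
def box(x,y,z): return np.array([[a,b,c] for a in x for b in y for c in z],float)
parts=[(box((-65,65),(-52,52),(0,8)),(0,255,0)),(box((-54.5,54.5),(-41,41),(45,45.1)),(255,0,0)),(box((-45,45),(-12,12),(112,112.1)),(0,0,255)),(box((-15,15),(25,30),(72,108)),(0,255,255)),(box((-15,15),(-30,-25),(72,108)),(0,255,255))]
p=(531,-204,np.radians(18.3)); c,s=np.cos(p[2]),np.sin(p[2]);out=[]
for n,(x0,y0) in(("top",(363,185)),("side",(337,143))):
    im=cv2.resize(cv2.imread(f"pics/{n}0.png")[y0:y0+57,x0:x0+55],None,fx=7,fy=7,interpolation=cv2.INTER_CUBIC)
    im=cv2.resize(im,(385,399))
    for P,col in parts:
        W=np.c_[P[:,0]*c-P[:,1]*s+p[0],P[:,0]*s+P[:,1]*c+p[1],P[:,2]]
        q=(proj(n,W)-[x0-.5,y0-.5])*7
        cv2.polylines(im,[cv2.convexHull(q.astype(np.float32)).round().astype(np.int32)],True,col,1)
    out.append(im)
cv2.imwrite("pics/fit2.png",np.hstack(out))
E
```

```text
(no output)
```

View pics/fit2.png

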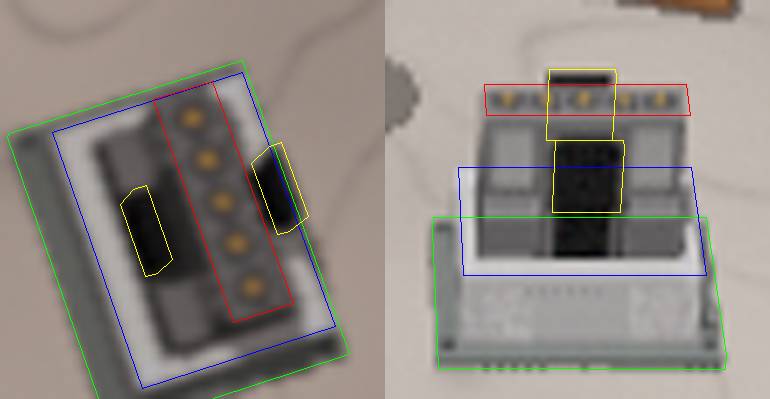

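Request:
move_arm --targets '[[[0,0,0.1],[-0.2,-0.02,0],-1],[[0,0,0.2],[-0.5,-0.06,0],-1],[[0,0,0.3],[-0.8,-0.1,0],-1],[[0,0,0.4],[-1,-0.14,0],-1],[[0,0,0.52],[-1,-0.14,0],-1],[[0,0,0.64],[-1,-0.14,0],-1],[[0,0,0.787],[-1,-0.14,0],-1],[[0.004,-0.004,0.787],[-1,-0.14,0],-1]]'

```text
time: 11.4
ee_pos: [541.2, -152.8, 323.7]
eef_rot: [-0.001, 0.987, 0.158, -0.002]
wrist_force: [0.3, -0.2, -0.5]
width: 1.003
```

```bash
python3 go.py 531 -204 320 0.319
```

```text
t 11.4 pos [ 541.2 -152.8  323.7] yaw 0.3177 F [ 0.3 -0.2 -0.5] w 1.003 q1,6 [-0.38  0.87]
turn [-0.0012, 0.0025, -0.0009] shift [-0.1709, 0.3034, 0.025]
```

Request:
move_arm --targets '[[[-0.001,0.0025,0],[-0.1,0.2,0],-1],[[-0.001,0.0025,0],[-0.17,0.3,0.02],-1],[[-0.001,0.0025,0],[-0.17,0.3,0.02],-1],[[-0.001,0.0025,0],[-0.17,0.3,0.02],-1]]'

```text
time: 11.9
ee_pos: [530.9, -203.0, 320.6]
eef_rot: [-0.0, 0.987, 0.158, -0.0]
wrist_force: [-0.0, 0.4, -0.2]
width: 0.997
```

```bash
python3 go.py 531 -203.4 248 0.319; python3 - <<'E'
from h import *
o=[]
for n,x,y in(("side",305,60),("top",340,150)):
    i=viewer.read_camera(n)[:,:,::-1].copy(); cv2.imwrite(f"pics/{n}6.png",i)
    o.append(cv2.resize(i[y:y+140,x:x+100],None,fx=4,fy=4,interpolation=cv2.INTER_CUBIC))
cv2.imwrite("pics/z8.png",np.hstack(o))
E
```

```text
t 11.9 pos [ 530.9 -203.   320.6] yaw 0.3182 F [-0.   0.4 -0.2] w 0.997 q1,6 [-0.47  0.78]
turn [-0.0006, 0.0003, -0.0005] shift [0.0003, 0.003, 0.4839]
```

View pics/z8.png

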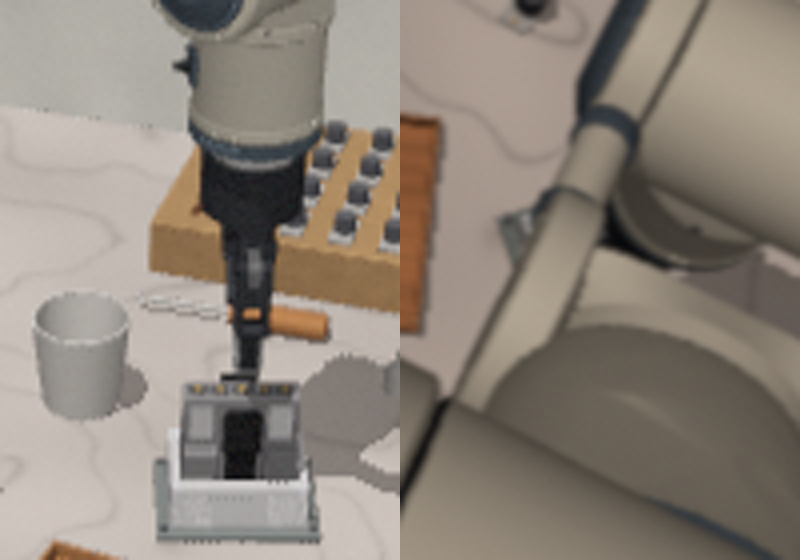

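Side view: the near finger at crop (248,350) lines up with the near pad at (243,440). I'll descend around the core.

Request:
move_arm --targets '[[[0,0,0],[0,0.003,0.1],-1],[[0,0,0],[0,0.003,0.2],-1],[[0,0,0],[0,0.003,0.3],-1],[[0,0,0],[0,0.003,0.4],-1],[[0,0,0],[0,0.003,0.484],-1],[[0,0,0],[0,0.003,0.484],-1],[[0,0,0],[0,0.003,0.484],-1]]'

```text
time: 12.88
ee_pos: [531.3, -203.3, 248.4]
eef_rot: [-0.0, 0.987, 0.159, 0.0]
wrist_force: [0.1, 0.1, 0.4]
width: 0.999
```

```bash
python3 go.py 531 -203.4 248 0.319; python3 - <<'E'
from h import *
i=viewer.read_camera("side")[:,:,::-1].copy(); cv2.imwrite("pics/side7.png",i)
cv2.imwrite("pics/z9.png",cv2.resize(i[100:200,320:410],None,fx=6,fy=6,interpolation=cv2.INTER_CUBIC))
E
```

```text
t 12.88 pos [ 531.3 -203.3  248.4] yaw 0.3187 F [0.1 0.1 0.4] w 0.999 q1,6 [-0.47  0.78]
turn [-0.0002, -0.0001, -0.0002] shift [-0.002, 0.0001, 0.0027]
```

View pics/z9.png

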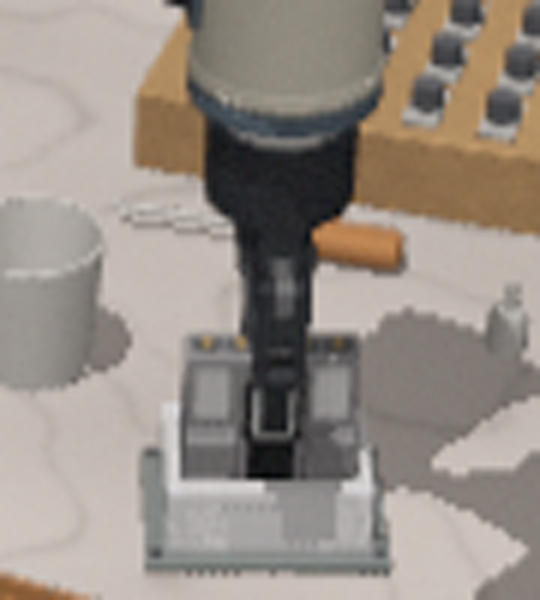

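The near finger (crop 250–300 px) is centred on the near pad (245–297). Closing gradually while watching the side force.

Request:
move_arm --targets '[[[0,0,0],[0,0,0],-0.7],[[0,0,0],[0,0,0],-0.5],[[0,0,0],[0,0,0],-0.4],[[0,0,0],[0,0,0],-0.3],[[0,0,0],[0,0,0],-0.3],[[0,0,0],[0,0,0],-0.3]]'

```text
time: 13.68
ee_pos: [531.4, -203.4, 248.8]
eef_rot: [0.0, 0.987, 0.159, 0.0]
wrist_force: [-1.4, -0.2, 5.6]
width: 0.65
```

```bash
python3 go.py 531 -203.4 248 0.319
```

```text
t 13.68 pos [ 531.4 -203.4  248.8] yaw 0.3186 F [-1.4 -0.2  5.6] w 0.65 q1,6 [-0.47  0.78]
turn [0.0002, -0.0004, -0.0002] shift [-0.0026, -0.0006, 0.0054]
```

Request:
move_arm --targets '[[[0,0,0],[0,0,0],-0.2],[[0,0,0],[0,0,0],-0.1],[[0,0,0],[0,0,0],0],[[0,0,0],[0,0,0],0.5],[[0,0,0],[0,0,0],1],[[0,0,0],[0,0,0],1],[[0,0,0],[0,0,0],1]]'

```text
time: 14.55
ee_pos: [531.4, -202.9, 250.2]
eef_rot: [-0.0, 0.987, 0.159, 0.001]
wrist_force: [-5.3, 9.0, 30.9]
width: 0.45
```

```bash
python3 go.py 531 -203.4 335 0.319
```

```text
t 14.55 pos [ 531.4 -202.9  250.2] yaw 0.3185 F [-5.3  9.  30.9] w 0.45 q1,6 [-0.47  0.78]
turn [0.0002, -0.001, -0.0003] shift [-0.0025, 0.0025, -0.5655]
```

Fingers stopped on the pads, with width 0.45 consistent with fully pressed. The wrist shows 31 N up and about 10 N sideways. I'll ease the side load and start the lift slowly.

Request:
move_arm --targets '[[[0,0,0],[0,-0.003,-0.005],1],[[0,0,0],[0,-0.005,-0.015],1],[[0,0,0],[0,-0.005,-0.03],1],[[0,0,0],[0,-0.005,-0.05],1],[[0,0,0],[0,-0.005,-0.05],1]]'

```text
time: 15.18
ee_pos: [531.1, -202.3, 257.8]
eef_rot: [0.0, 0.987, 0.159, 0.001]
wrist_force: [-0.6, -0.1, -3.6]
width: 0.435
```

```bash
python3 go.py 531 -203.4 337 0.319; python3 - <<'E'
from h import *
i=viewer.read_camera("side")[:,:,::-1].copy(); cv2.imwrite("pics/side8.png",i)
cv2.imwrite("pics/z10.png",cv2.resize(i[100:200,320:410],None,fx=6,fy=6,interpolation=cv2.INTER_CUBIC))
E
```

```text
t 15.18 pos [ 531.1 -202.3  257.8] yaw 0.3185 F [-0.6 -0.1 -3.6] w 0.435 q1,6 [-0.47  0.78]
turn [0.0003, -0.0011, -0.0003] shift [-0.0025, 0.0072, -0.5277]
```

View pics/z10.png

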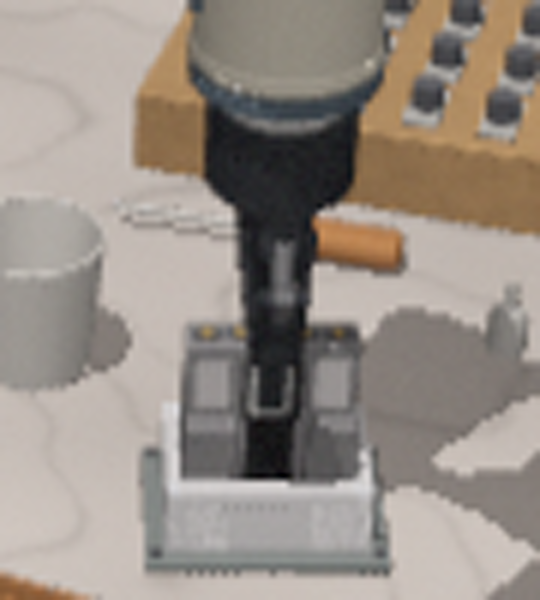

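The catches are released and the magazine hangs freely: about 3.6 N downward, no side load, and its top edge has risen from 338 to 326 in the crop. Continuing straight up.

Request:
move_arm --targets '[[[0,0,0],[0,0,-0.03],1],[[0,0,0],[0,0,-0.08],1],[[0,0,0],[0,0,-0.14],1],[[0,0,0],[0,0,-0.2],1],[[0,0,0],[0,0,-0.26],1],[[0,0,0],[0,0,-0.32],1],[[0,0,0],[0,0,-0.38],1],[[0,0,0],[0,0,-0.44],1],[[0,0,0],[0,0,-0.49],1],[[0,0,0],[0,0,-0.52],1],[[0,0,0],[0,0,-0.525],1],[[0,0,0],[0,0,-0.525],1],[[0,0,0],[0,0,-0.525],1]]'

```text
time: 16.85
ee_pos: [531.0, -202.2, 336.2]
eef_rot: [-0.0, 0.987, 0.159, 0.001]
wrist_force: [0.6, 0.3, -3.7]
width: 0.44
```

```bash
python3 go.py 531 -203.4 337 0.319; python3 - <<'E'
from h import *
def box(x,y,z): return np.array([[a,b,c] for a in x for b in y for c in z],float)
i=viewer.read_camera("side")[:,:,::-1].copy(); cv2.imwrite("pics/side9.png",i)
t=viewer.read_camera("top")[:,:,::-1].copy(); cv2.imwrite("pics/top9.png",t)
x0,y0=315,90;k=5
im=cv2.resize(i[y0:y0+115,x0:x0+100],None,fx=k,fy=k,interpolation=cv2.INTER_CUBIC); raw=im[:, 50:350].copy()
a=.319;c,s=np.cos(a),np.sin(a)
for zb,col in((95,(0,0,255)),):
  for P in(box((-45,45),(26.9,27),(zb,zb+60)),box((-45,45),(-12,12),(zb+104,zb+104.1))):
    W=np.c_[P[:,0]*c-P[:,1]*s+531.2,P[:,0]*s+P[:,1]*c-202.6,P[:,2]]
    q=(proj("side",W)-[x0-.5,y0-.5])*k
    cv2.polylines(im,[cv2.convexHull(q.astype(np.float32)).round().astype(np.int32)],True,col,1)
cv2.imwrite("pics/z11.png",np.hstack([im,raw]))
E
```

```text
t 16.85 pos [ 531.  -202.2  336.2] yaw 0.3186 F [ 0.6  0.3 -3.7] w 0.44 q1,6 [-0.47  0.78]
turn [-0.0, -0.0008, -0.0003] shift [-0.0022, 0.0077, -0.0054]
```

View pics/z11.png

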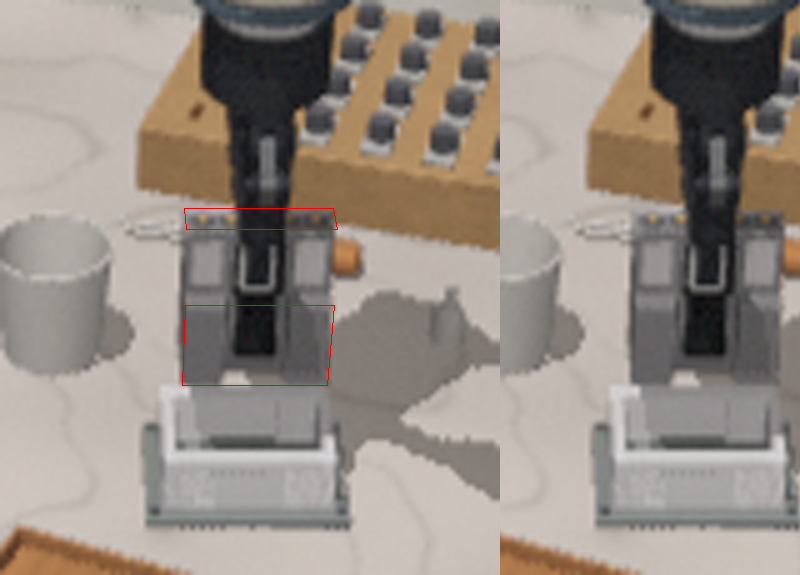

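View pics/side9.png

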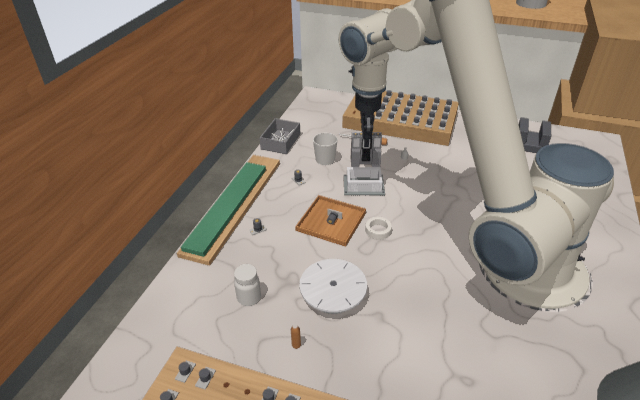

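The overlay with the underside at 95 mm matches: dots at row 218 and bottom edge at 384. That puts the gap at about 50 mm with the magazine upright. The stray is in the tray and the bystanders look unmoved. I'll hold briefly to check for slip.

Request:
move_arm --targets '[[[0,0,0],[0,0,0],1],[[0,0,0],[0,0,0],1],[[0,0,0],[0,0,0],1],[[0,0,0],[0,0,0],1],[[0,0,0],[0,0,0],1],[[0,0,0],[0,0,0],1],[[0,0,0],[0,0,0],1],[[0,0,0],[0,0,0],1]]'

```text
time: 17.95
ee_pos: [531.0, -202.2, 336.3]
eef_rot: [-0.0, 0.987, 0.159, 0.001]
wrist_force: [-0.5, 0.1, -2.8]
width: 0.439
```

```bash
python3 - <<'E'
from h import *
a=cv2.imread("pics/side9.png").astype(int); b=viewer.read_camera("side")[:,:,::-1].astype(int); z=cv2.imread("pics/side0.png").astype(int)
d=abs(a-b).max(2)[80:200,340:390]; print("slip diff px",(d>25).sum(), d.max())
for n,(x,y,w,h) in dict(good1=(250,215,16,20),good2=(290,167,16,20),jar=(232,262,30,45),dowel=(287,322,18,30),tape=(364,216,30,24),tub=(312,134,26,32)).items():
    print(n,abs(z-b).mean(2)[y:y+h,x:x+w].mean().round(1))
print(job.finish_job())
E
```

```text
slip diff px 7 35
good1 4.8
good2 5.0
jar 5.3
dowel 5.0
tape 5.5
tub 5.2
the job is handed in; nothing more can be done
None
```

The job is done and handed in at about 18 s of the 54 s allowed. I gripped the stray by its drum, laid it in the middle of the tray and let go. I then pinched both catches and drew the magazine straight up. It is still held pinched over the dock.

**Last checks:**
- **Height:** a wireframe drawn with the underside at 95 mm matched the side picture, so the gap to the dock's rim is about 50 mm. The magazine looks upright.
- **Hold:** over a one-second hold the arm stayed put and the pictures showed no slip beyond noise. The wrist read about 3 N of hanging weight.
- **Bystanders:** both upright magnets, jar, dowel, tape and tub matched the first picture to within noise. I compared the screwdriver and countersink only by eye, because the arm or its shadow covers part of them.

**Readings that disagreed:** taken as a share of 85 mm, the gripper's opening read about 2 mm under the drum's 24 mm. It also read about 6 mm under the fully pressed 44 mm. I put this down to a non-linear reading, since the catches did release and the magazine came out freely. While the catches closed, the wrist force rose to about 31 N upward and 10 N sideways, and it eased once the lift began.

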